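# Switch on the battery tester and touch its test key

## Robot

A 7-joint arm with a two-finger parallel gripper is mounted at the origin on the work surface. World frame = base frame: x ahead of the robot, y to its left, z up, the work surface at z = 0. Lengths are in m, angles in rad, forces in N, time in s.
With the tool pointing down it reaches from about 0.4 to 0.85 m from the base axis. Payload 10.4 kg.
Tool frame: the origin (TCP) lies on the centre line of the jaws, within the pads' length; the fingertips stand 22 mm ahead of it and the grasp point (between the pads) lies 3 mm ahead of it; z points along the fingers, y is the direction in which the jaws open and shut (so a half turn about z gives the same grasp; the last joint's range is limited). The gripper opens to 85 mm and grips with 20 to 120 N. Pads are 22 mm wide; open, the fingers measure 114 mm over their backs; the gripper's body (76 mm by 85 mm) begins 54 mm behind the grasp point. The pads swing forward as they close: fully open they stand 13 mm farther back than shut.
Start: joints at [1.304, 0.332, -0.065, 1.46, 0.022, 1.35, -0.088], TCP at [0.151, -0.607, 0.253] pointing down, gripper open.
Joint ranges: [-2.6, 2.6], [-0.5, 2.12], [-1.47, 1.34], [0.16, 2.42], [-1.27, 4.41], [0.06, 2.06], [-2.6, 2.6]. Speed limits (rad/s): [2.22, 2.22, 2.79, 2.79, 3.14, 3.14, 3.14].

## Interface

Orientations are given as a unit quaternion [x, y, z, w].
In Python, from workcell import manip gives the robot as it stands. The module is installed in compiled form; this text tells all that it offers.
- The arm moves only by the shell command python3 -m crank 'ROWS' [FORCE]. ROWS is JSON, a list of rows, each a list of 3 entries, a list of its own where there are three numbers: the opening, from -1 (shut) to 1 (fully open), then the shift along the tool's x, y, z normalised to -1 to 1, where 1 is 80 mm, then the turn, a rotation vector about the tool's x, y, z normalised to -1 to 1, where 1 is pi/4 rad. In form: [[jaw, [tx, ty, tz], [ax, ay, az]], ...]. A call has exactly 5 rows; each row shifts and turns the commanded pose from where the row before left it, along the tool's axes as they then stand; what a row does not reach is not made up. A row lasts 1/10 s, in which the tool goes at most 50 mm and 8.59 degrees, less where a joint would pass 70% of its speed; a pose out of reach is approached as far as the arm can. A call with a number of a shift or a turn outside -1 to 1 is refused whole. A call with a gripper value outside its range is refused whole. The fingers move at their own pace and stop on an object; FORCE is the grip in N (left out, the last holds). Time passes only in rows, so rows that do not move let the fingers close, or fill a call up. It gives the time, the measured TCP pose, the force and the opening at its end, in the units of the state.
- manip.get_obs(): the state, without advancing time (a new reading comes with each control period).
- manip.camera(name): name is "scene" or "top" or "wrist"; returns the picture (384x512x3 uint8, blue, green, red); there is no depth.
- manip.camera_info(name): a dict with "K" (3x3 intrinsics, pixels), "camera_from_world" (4x4, takes a point from world to camera coordinates); the wrist camera has in their place "mount" (4x4, takes a point from camera to tool coordinates, whose origin is the TCP and whose axes are the flange's). Camera axes: x right, y down, z forward; pixel columns grow to the right and rows downward; lengths in m; the calibration is good to about 2 mm. A picture is of the moment at which its call begins: read the wrist's pose just before it. camera_info takes no time and is no camera call.
- manip.hand_in(): hands the job in, once; it reports no verdict.
The state is a dict: "clock": time; "joint_pos": joint angles; "joint_velocities": joint speeds; "tau": joint torques, N m; "position": TCP position; "ee_rot": TCP orientation; "ft_force": force on the tool from outside, world axes, zero at the start; "torque": the same for the moment, N m; "grip_width": opening from 0.0 (shut) to 1.0 (fully open).
Only numpy, scipy, OpenCV 4.12 (cv2) and the standard library are available. Lean on these libraries where they do the work, as an engineer would, in place of code of your own. Each camera call takes 0.05 s, during which the arm holds its last target.

## Task

Check the cell in the battery tester: push the red-tipped toggle switch fully over to the side away from the robot, then lightly press the green key with your fingertips until it gives a few millimetres, and withdraw so that it springs back. Leave the yellow and blue keys alone, and do not touch the charging case, saucer, acrylic tree or canister.

Things in the scene. Friction and masses are not known exactly. Their poses are not given: they have to be found in the camera images.
- tester: aluminium battery tester, dark top plate, 130 (x) x 270 (y) x 45 mm high, screwed to a walnut shelf 50 mm above the work surface. Origin: centre of its underside; x points away from the robot (yaw up to 0.25 rad either way), z up. Three round keys at x -20, y -95, -40, +15 mm, colours in any order; behind them (x 27 to 53, y -82 to 2 mm) a cell in a cradle, up to 19 mm above the top
- toggle_pivot (a point): point on the toggle lever's pivot axis, at x -5, y +90, z +51 mm in the tester's frame: on the upper face of a black plate, 64 (x) x 40 (y) mm, that stands 6 mm above the tester's top; same axes as the tester. Nothing else stands on the tester within 50 mm of it in x and y
- toggle (a joint): angle of the toggle lever about the tester's y axis: 0 = off, leaning 0.45 rad towards the robot (tester -x); 0.9 = on, leaning 0.45 rad away (tester +x), against a stop. Starts between 0 and 0.15; counts as on above 0.75. It stays where it is left; about 1.2 N at the tip moves it
- toggle_tip (a point): centre of the red ball, 16 mm in diameter, at the end of the toggle lever (steel rod 8 mm thick, 50 mm from pivot to ball centre); it moves with the lever
- green_top (a point): centre of the top face of the green key, a round cap 28 mm in diameter that stands 24 mm above the tester's top (12 mm above its housing)
- green (a joint): depth to which the green key is pressed, 0 to 0.008 m; counts as touched from 0.002 m. Springs back by itself; 1.2 N starts to move it, 1.9 N at 2 mm, 4 N fully down. More than 15 N on it counts as rough
- green_base: black round housing of the green key, 44 mm in diameter, 12 mm high, fixed on the tester's top; origin: centre of its underside
- yellow_top (a point): centre of the top face of the yellow key (same shape as the green); leave alone
- yellow (a joint): depth to which the yellow key is pressed, 0 to 0.008 m
- blue_top (a point): centre of the top face of the blue key (same shape as the green); leave alone
- blue (a joint): depth to which the blue key is pressed, 0 to 0.008 m
- case: cream charging case, rounded box 48 x 64 x 24 mm high, loose on the shelf beside the tester; origin: centre of its underside; leave alone
- saucer: pale blue ceramic saucer, 110 mm across, 18 mm high, holding two button cells, loose on the shelf beside the tester; origin: centre of its underside; leave alone
- tree: clear acrylic stand like a small tree, foot 70 mm across, 140 mm high, loose near one end of the shelf; origin: centre of its underside; leave alone
- canister: white plastic desiccant canister with a blue screw lid, 62 mm across, 68 mm high, loose near the other end of the shelf; origin: centre of its underside; leave alone

How it is judged:
On the way, in this order (a step that is already met when the one before it is completed fails the run):
1. the toggle has been pushed over to on (value of joint toggle above 0.75 rad), for 0.1 s.
2. the fingertips press the green key by 2 mm or more (value of joint green above 0.002 m and contact force between the fingers and green_base above 0.3 N), for 0.1 s.
At the end, for the whole second after the job is handed in: the toggle stands at on (above 0.75 rad), all three keys are up (pressed less than 1 mm), and the case, saucer, tree and canister are within 8 mm of where they began (value of joint toggle above 0.75 rad and value of joint each of green, yellow, blue below 0.001 m and distance of each of case, saucer, tree, canister from where it was at the start of the episode below 0.008 m); the robot touches nothing.
It fails at once if the yellow or blue key is pressed by more than 1.5 mm (value of joint any of yellow, blue above 0.0015 m).
It fails at once if the green key is pressed while the toggle is still off (value of joint green above 0.0015 m and value of joint toggle below 0.7 rad).
It fails at once if the green key is pressed roughly, with more than 15 N (contact force between the fingers and green_base above 15 N).
It fails at once if the case, saucer, tree or canister is touched by the robot (over 1 N), or is shifted or lifted by more than 8 mm (contact force between any of the fingers, the arm and case above 1 N or distance of any of case, saucer, tree, canister from where it was at the start of the episode above 0.008 m or contact force between any of the fingers, the arm and saucer above 1 N or contact force between any of the fingers, the arm and tree above 1 N or contact force between any of the fingers, the arm and canister above 1 N).
It also fails if it takes over 38 s, if anything falls off the work surface, if the arm or the gripper's body presses on something with over 40 N, if the wrist force passes 120 N, or if a joint passes its speed limit or range.

## Working session

There is one attempt and no reset: what is moved stays moved. The work goes in short steps, Python scripts to look and compute and a shell command to move; the robot and the scene stay as the last step left them, time stands still between calls to the robot, and variables do not carry over. Pictures are saved under pics/ and viewed, and the job is handed in when it is done.

```bash
mkdir -p pics; python3 - <<'E'
from workcell import manip
import cv2
o=manip.get_obs();print({k:o[k] for k in('clock','position','ee_rot','ft_force','grip_width')})
for n in('scene','top'):
    cv2.imwrite(f'pics/{n}0.png',manip.camera(n)); print(n,manip.camera_info(n))
print(manip.camera_info('wrist'))
E
```

```text
{'clock': 0.0, 'position': array([ 0.15078661, -0.60618971,  0.25252882]), 'ee_rot': array([ 9.92579055e-01,  1.21599085e-01, -1.09528675e-04, -6.85979786e-04]), 'ft_force': array([ 0.57221006, -0.34473044,  0.14592856]), 'grip_width': 0.9982219220580394}
scene {'K': array([[395.51377038,   0.        , 253.97325494],
       [  0.        , 395.51377038, 197.12990578],
       [  0.        ,   0.        ,   1.        ]]), 'camera_from_world': array([[-0.48590398,  0.87399067, -0.0061341 ,  0.27828156],
       [ 0.71426774,  0.39304008, -0.57908643, -0.33761154],
       [-0.50370519, -0.28576179, -0.81524308,  1.5216302 ],
       [ 0.        ,  0.        ,  0.        ,  1.        ]])}
top {'K': array([[448.05509714,   0.        , 253.86377017],
       [  0.        , 448.05509714, 196.96626526],
       [  0.        ,   0.        ,   1.        ]]), 'camera_from_world': array([[-0.1273564 , -0.99183987, -0.00583331,  0.07053643],
       [-0.96757726,  0.12553   , -0.21917224,  0.59497465],
       [ 0.21811602, -0.02226881, -0.97566875,  1.16207494],
       [ 0.        ,  0.        ,  0.        ,  1.        ]])}
{'K': array([[321.92722158,   0.        , 256.87020377],
       [  0.        , 321.92722158, 191.95159667],
       [  0.        ,   0.        ,   1.        ]]), 'mount': array([[ 1.24736001e-03, -9.45757786e-01, -3.24870213e-01,
         8.27096280e-02],
       [ 9.99999213e-01,  1.22365942e-03,  2.77260277e-04,
        -3.06829700e-05],
       [ 1.35309431e-04, -3.24870303e-01,  9.45758567e-01,
        -1.20274383e-01],
       [ 0.00000000e+00,  0.00000000e+00,  0.00000000e+00,
         1.00000000e+00]])}
```

View pics/scene0.png

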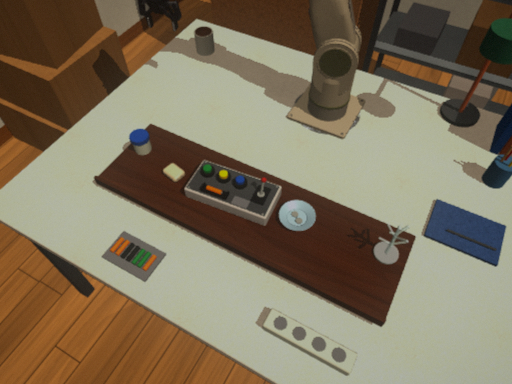

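View pics/top0.png

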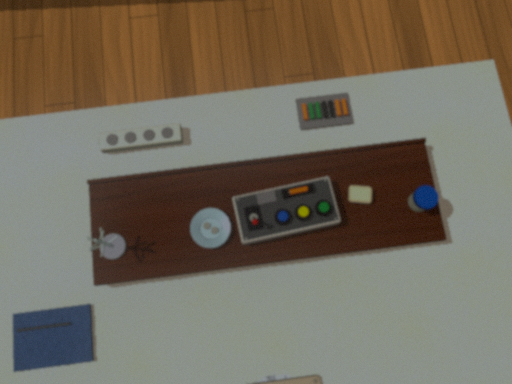

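Both views agree. From the robot's left to right: the red tip is at scene (264,181) / top (254,218), blue at top (284,216), yellow at (303,212) and green at (324,207). Next I'll triangulate these.

```bash
cat > h.py <<'E'
import numpy as np,cv2
from workcell import manip
def masks(im):
    h=cv2.cvtColor(im,cv2.COLOR_BGR2HSV);H,S,V=cv2.split(h)
    sv=(S>130)&(V>50)
    return {'red':((H<6)|(H>172))&(S>130)&(V>70),'green':(H>45)&(H<85)&sv,'yellow':(H>22)&(H<35)&sv,'blue':(H>105)&(H<130)&sv}
def blobs(im,box=None,mn=8):
    r={}
    for k,m in masks(im).items():
        m=m.astype(np.uint8)
        if box: 
            q=np.zeros_like(m);q[box[1]:box[3],box[0]:box[2]]=1;m*=q
        n,l,s,c=cv2.connectedComponentsWithStats(m)
        r[k]=[(np.round(c[i],1),s[i].tolist()) for i in range(1,n) if s[i,4]>=mn]
    return r
def ray(info,T,px): # T cam_from_world
    d=np.linalg.inv(info['K'])@[px[0],px[1],1]
    W=np.linalg.inv(T);d=W[:3,:3]@d;return W[:3,3],d/np.linalg.norm(d)
def onz(o,d,z): return o+d*(z-o[2])/d[2]
def tri(rs):
    A=sum(np.eye(3)-np.outer(d,d) for o,d in rs);b=sum((np.eye(3)-np.outer(d,d))@o for o,d in rs)
    p=np.linalg.solve(A,b);return p,[np.linalg.norm(np.cross(p-o,d)) for o,d in rs]
E
python3 - <<'E'
from h import *
S=blobs(cv2.imread('pics/scene0.png'),(180,150,300,230));T=blobs(cv2.imread('pics/top0.png'),(225,165,350,250))
si,ti=manip.camera_info('scene'),manip.camera_info('top')
for k in S:
    print(k,S[k],T[k])
    if S[k] and T[k]:
        a=max(S[k],key=lambda b:b[1][4])[0];b=max(T[k],key=lambda b:b[1][4])[0]
        rs=[ray(si,si['camera_from_world'],a),ray(ti,ti['camera_from_world'],b)]
        print('  tri',tri(rs), 'onz top',onz(*rs[1],.119))
E
```

```text
red [(array([263.4, 179.2]), [261, 177, 6, 6, 26])] [(array([254.6, 221.4]), [252, 219, 6, 6, 27])]
  tri (array([0.51814876, 0.00182624, 0.14662072]), [np.float64(2.3142521030264248e-05), np.float64(2.314252103039414e-05)]) onz top [0.52275843 0.00137081 0.119     ]
green [(array([207.1, 168.3]), [203, 165, 9, 8, 56])] [(array([323.4, 206.6]), [318, 202, 12, 11, 95])]
  tri (array([ 0.53964704, -0.18231693,  0.11147228]), [np.float64(0.00044643344259327837), np.float64(0.0004464334425932505)]) onz top [ 0.53847892 -0.18140165  0.119     ]
yellow [(array([222.9, 173. ]), [218, 169, 11, 8, 63])] [(array([302.9, 211.2]), [297, 205, 13, 13, 129])]
  tri (array([ 0.53416366, -0.12754967,  0.11505207]), [np.float64(0.00045463338072242594), np.float64(0.0004546333807224058)]) onz top [ 0.53327605 -0.12661909  0.119     ]
blue [(array([239.7, 179.6]), [235, 176, 10, 9, 65])] [(array([282.5, 215.5]), [277, 210, 12, 12, 108])]
  tri (array([ 0.52983366, -0.07251912,  0.11207068]), [np.float64(0.0005104178782518866), np.float64(0.0005104178782520184)]) onz top [ 0.52884354 -0.07242603  0.119     ]
```

The tester yaw comes out at about 0.09 rad and the key tops at about 0.115 m, which fits the text. The ball is at about (0.518, 0.002, 0.1466). I'll move to a viewpoint in front of the toggle with the jaws shut.

```bash
cat >> h.py <<'E'
from scipy.spatial.transform import Rotation as R
def plan(p,yaw=.089):
    o=manip.get_obs();r=R.from_quat(o['ee_rot'])
    t=R.from_euler('z',yaw)*R.from_euler('x',np.pi)
    rv=(r.inv()*t).as_rotvec()
    print('clk',o['clock'],'pos',o['position'].round(4),'F',o['ft_force'].round(2),'gw',round(o['grip_width'],3))
    print('units current axes',(r.inv().apply(np.array(p)-o['position'])/.08).round(3),'turn',(rv/(np.pi/4)).round(3), 'units goal axes',(t.inv().apply(np.array(p)-o['position'])/.08).round(3))
E
python3 - <<'E'
from h import *
plan([.44,-.05,.25]);plan([.44,-.30,.25])
E
```

```text
clk 0.1 pos [ 0.1508 -0.6062  0.2526] F [ 0.28 -0.82  1.82] gw 1.001
units current axes [ 5.186 -5.874  0.04 ] turn [-0.002  0.     0.197] units goal axes [ 4.219 -6.604  0.032]
clk 0.1 pos [ 0.1508 -0.6062  0.2526] F [ 0.28 -0.82  1.82] gw 1.001
units current axes [ 4.432 -2.842  0.036] turn [-0.002  0.     0.197] units goal axes [ 3.941 -3.491  0.032]
```

```bash
python3 -m crank '[[-1,[0.4,-0.25,0],[0,0,0.1]],[-1,[0.4,-0.3,0],[0,0,0.097]],[-1,[0.4,-0.36,0],[0,0,0]],[-1,[0.4,-0.36,0],[0,0,0]],[-1,[0.4,-0.36,0],[0,0,0]]]' 20; python3 -m crank '[[-1,[0.4,-0.36,0],[0,0,0]],[-1,[0.4,-0.36,0],[0,0,0]],[-1,[0.4,-0.36,0],[0,0,0]],[-1,[0.4,-0.36,0],[0,0,0]],[-1,[0.4,-0.36,0],[0,0,0]]]'; python3 -c "
from h import *
plan([.44,-.05,.25])"
```

```text
clock: 0.6
position: [0.2935, -0.4543, 0.2531]
ee_rot: [0.999, 0.045, -0.0, -0.0]
ft_force: [0.4, -0.9, 0.7]
grip_width: 0.142
clock: 1.1
position: [0.44, -0.2967, 0.2532]
ee_rot: [0.999, 0.044, -0.0, 0.0]
ft_force: [0.8, -0.9, 0.1]
grip_width: -0.004
clk 1.1 pos [ 0.44   -0.2967  0.2532] F [ 0.81 -0.92  0.06] gw -0.004
units current axes [ 0.274 -3.071  0.039] turn [-0.  0. -0.] units goal axes [ 0.274 -3.071  0.039]
```

```bash
python3 -m crank '[[-1,[0.05,-0.5,0],[0,0,0]],[-1,[0.05,-0.5,0],[0,0,0]],[-1,[0.05,-0.5,0],[0,0,0]],[-1,[0.05,-0.5,0],[0,0,0]],[-1,[0.05,-0.5,0],[0,0,0]]]';python3 -m crank '[[-1,[0,-0.3,0],[0,0,0]],[-1,[0,-0.3,0],[0,0,0]],[-1,[0,0,0],[0,0,0]],[-1,[0,0,0],[0,0,0]],[-1,[0,0,0],[0,0,0]]]'; cat >>h.py <<'E'
def wrist(name):
    o=manip.get_obs();im=manip.camera('wrist');cv2.imwrite(f'pics/{name}.png',im)
    i=manip.camera_info('wrist');M=np.eye(4);M[:3,:3]=R.from_quat(o['ee_rot']).as_matrix();M[:3,3]=o['position']
    T=np.linalg.inv(M@i['mount']);np.save(f'pics/{name}.npy',T);return im,i,T
E
python3 -c "
from h import *
im,i,T=wrist('w1')
B=blobs(im,mn=60)
for k in B:
  for c,s in B[k]: print(k,c,s,onz(*ray(i,T,c),.119 if k!='red' else .1466).round(4))
plan([.46,0,.2])"
```

```text
clock: 1.6
position: [0.4409, -0.0956, 0.2531]
ee_rot: [0.999, 0.044, -0.0, 0.0]
ft_force: [0.6, -0.7, 0.1]
grip_width: 0.003
clock: 2.1
position: [0.437, -0.0503, 0.2532]
ee_rot: [0.999, 0.044, -0.0, 0.0]
ft_force: [0.5, 0.0, -0.5]
grip_width: 0.002
red [188.7  77.8] [177, 65, 25, 26, 515] [0.5176 0.0021 0.1466]
green [441.7  71.6] [420, 52, 44, 40, 1386] [ 0.5384 -0.1789  0.119 ]
yellow [369.7  71.8] [348, 51, 43, 42, 1346] [ 0.5335 -0.1258  0.119 ]
blue [296.9  71.9] [278, 52, 39, 41, 1216] [ 0.5286 -0.0721  0.119 ]
clk 2.15 pos [ 0.437  -0.0504  0.2531] F [ 0.46 -0.09 -0.01] gw -0.003
units current axes [ 0.342 -0.602  0.664] turn [-0.     0.    -0.002] units goal axes [ 0.342 -0.601  0.664]
```

View pics/w1.png

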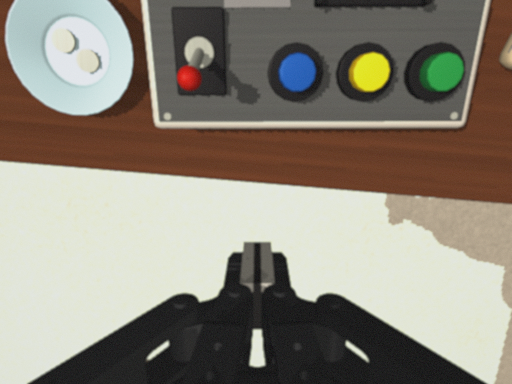

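The wrist view puts the ball at (0.5176, 0.0021), which matches the triangulation. The ball is at pixel (189,78) and the green key at (442,72). I'll go behind the ball and then lower.

```bash
python3 -m crank '[[-1,[0.2,-0.3,0.1],[0,0,0]],[-1,[0.2,-0.3,0.2],[0,0,0]],[-1,[0.02,0,0.3],[0,0,0]],[-1,[0,0,0.3],[0,0,0]],[-1,[0,0,0.3],[0,0,0]]]'; python3 -m crank '[[-1,[0,0,0],[0,0,0]],[-1,[0,0,0],[0,0,0]],[-1,[0,0,0],[0,0,0]],[-1,[0,0,0],[0,0,0]],[-1,[0,0,0],[0,0,0]]]'; python3 -c "
from h import *
im,i,T=wrist('w2')
B=blobs(im,mn=60)
for k in ['red']:
  for c,s in B[k]: print(k,c,s,onz(*ray(i,T,c),.1466).round(4))
plan([.480,-.0012,.154]);plan([.542,.0043,.154])"
```

```text
clock: 2.65
position: [0.4664, 0.0007, 0.1562]
ee_rot: [0.999, 0.044, -0.0, -0.0]
ft_force: [-0.7, -0.6, 0.0]
grip_width: -0.0
clock: 3.15
position: [0.4667, 0.0013, 0.1581]
ee_rot: [0.999, 0.044, 0.001, 0.0]
ft_force: [0.3, 0.8, -0.1]
grip_width: 0.0
red [266.  161.8] [247, 144, 39, 37, 1141] [0.5177 0.0018 0.1466]
clk 3.2 pos [0.4666 0.0013 0.1579] F [-0.29 -0.29  0.42] gw -0.003
units current axes [0.164 0.046 0.049] turn [ 0.001 -0.001 -0.   ] units goal axes [0.164 0.046 0.049]
clk 3.2 pos [0.4666 0.0013 0.1579] F [-0.29 -0.29  0.42] gw -0.003
units current axes [0.942 0.047 0.05 ] turn [ 0.001 -0.001 -0.   ] units goal axes [0.942 0.047 0.049]
```

View pics/w2.png

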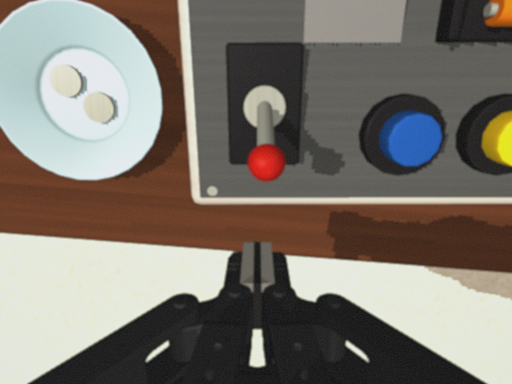

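The ball (266,162) lies straight ahead of the shut fingertips (257,245), off sideways by about 4 mm. I'll align and push.

```bash
python3 -m crank '[[-1,[0.08,0.045,0.05],[0,0,0]],[-1,[0.12,0,0],[0,0,0]],[-1,[0.12,0,0],[0,0,0]],[-1,[0.12,0,0],[0,0,0]],[-1,[0.12,0,0],[0,0,0]]]'; python3 -m crank '[[-1,[0.12,0,0],[0,0,0]],[-1,[0.1,0,0],[0,0,0]],[-1,[0.08,0,0],[0,0,0]],[-1,[0.06,0,0],[0,0,0]],[-1,[0,0,0],[0,0,0]]]'; python3 -c "
from h import *
im,i,T=wrist('w3')
print(blobs(im,mn=30)['red'])
plan([.542,.0043,.154])"
```

```text
clock: 3.7
position: [0.5119, 0.002, 0.1532]
ee_rot: [0.999, 0.045, -0.0, -0.0]
ft_force: [-2.8, 0.5, 2.0]
grip_width: -0.001
clock: 4.2
position: [0.5393, 0.0044, 0.1527]
ee_rot: [0.999, 0.045, -0.001, 0.0]
ft_force: [-5.7, -0.8, 1.7]
grip_width: -0.003
[(array([258.3, 234.8]), [241, 217, 36, 38, 1057])]
clk 4.25 pos [0.5393 0.0044 0.1528] F [-5.37  0.74  0.68] gw -0.0
units current axes [ 0.034  0.004 -0.015] turn [-0.     0.003  0.   ] units goal axes [ 0.034  0.004 -0.015]
```

View pics/w3.png

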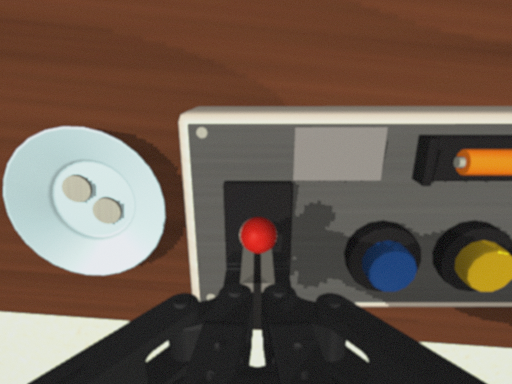

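```bash
python3 -c "
from h import *
i=manip.camera_info('wrist');T=np.load('pics/w3.npy')
print(onz(*ray(i,T,(258.3,234.8)),.147))"; python3 -m crank '[[-1,[0.03,0,0],[0,0,0]],[-1,[0.03,0,0],[0,0,0]],[-1,[0,0,0],[0,0,0]],[-1,[0,0,0],[0,0,0]],[-1,[0,0,0],[0,0,0]]]';python3 -c "
from h import *
im,i,T=wrist('w4')
c=blobs(im,mn=30)['red'][0][0];print(c,onz(*ray(i,T,c),.147))
plan([.542,.0043,.154])"
```

```text
[0.55909201 0.00532338 0.147     ]
clock: 4.75
position: [0.5407, 0.0045, 0.1522]
ee_rot: [0.999, 0.045, -0.005, 0.001]
ft_force: [-21.6, -2.4, 10.2]
grip_width: 0.0
[258.1 237.3] [0.55960261 0.00539071 0.147     ]
clk 4.8 pos [0.5407 0.0045 0.1522] F [-21.82  -1.99  10.33] gw 0.003
units current axes [ 0.016  0.004 -0.023] turn [0.001 0.013 0.   ] units goal axes [ 0.016  0.004 -0.023]
```

The force climbs to 21 N with almost no travel, and the ball has gone 42 mm, so the lever is at the stop. I'll back off, then rise.

```bash
python3 -m crank '[[-1,[-0.15,0,0],[0,0,0]],[-1,[-0.3,0,0],[0,0,0]],[-1,[-0.3,0,0],[0,0,0]],[-1,[-0.1,0,-0.3],[0,0,0]],[-1,[0,0,-0.5],[0,0,0]]]';python3 -m crank '[[-1,[0,0,-0.2],[0,0,0]],[-1,[0,0.3,0],[0,0,0]],[-1,[0,0.5,0],[0,0,0]],[-1,[0,0.5,0],[0,0,0]],[-1,[0,0.3,0],[0,0,0]]]';python3 -m crank '[[-1,[0,0,0],[0,0,0]],[-1,[0,0,0],[0,0,0]],[-1,[0,0,0],[0,0,0]],[-1,[0,0,0],[0,0,0]],[-1,[0,0,0],[0,0,0]]]';python3 -c "
from h import *
im,i,T=wrist('w5')
B=blobs(im,mn=60)
for k in B:
  for c,s in B[k]: print(k,c,s,onz(*ray(i,T,c),.119 if k!='red' else .1466).round(4))
cv2.imwrite('pics/top5.png',manip.camera('top'))
cv2.imwrite('pics/sc5.png',manip.camera('scene'))
plan([.5385,-.181,.2])"
```

```text
clock: 5.3
position: [0.4748, -0.0016, 0.2164]
ee_rot: [0.999, 0.044, -0.002, 0.0]
ft_force: [1.0, -0.9, 0.7]
grip_width: 0.001
clock: 5.8
position: [0.4884, -0.1321, 0.2336]
ee_rot: [0.999, 0.043, 0.001, 0.001]
ft_force: [0.4, -0.1, 0.3]
grip_width: 0.002
clock: 6.3
position: [0.4885, -0.128, 0.2334]
ee_rot: [0.999, 0.045, 0.0, 0.0]
ft_force: [1.2, 0.1, -0.7]
grip_width: -0.002
red [49.1 82.9] [33, 70, 32, 27, 622] [0.5584 0.0054 0.1466]
green [335.4 135. ] [316, 116, 40, 39, 1224] [ 0.5394 -0.1808  0.119 ]
yellow [261.4 135.5] [242, 115, 40, 41, 1239] [ 0.5341 -0.1273  0.119 ]
blue [187.4 135. ] [168, 116, 40, 39, 1228] [ 0.5296 -0.0737  0.119 ]
clk 6.45 pos [ 0.4884 -0.1284  0.2334] F [-0.01  0.03  0.05] gw -0.0
units current axes [0.565 0.711 0.417] turn [ 0.    -0.     0.001] units goal axes [0.566 0.71  0.417]
```

View pics/w5.png

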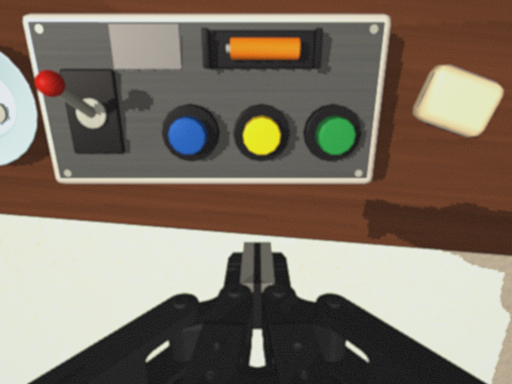

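The red ball (49,83) now leans away, with an estimated lean of about +0.43 rad, so the toggle is on. I'll get the green key height from two wrist views.

```bash
python3 -c "
from h import *
i=manip.camera_info('wrist');T1=np.load('pics/w1.npy');T5=np.load('pics/w5.npy')
for n,a,b in(('g',(441.7,71.6),(335.4,135)),('y',(369.7,71.8),(261.4,135.5)),('b',(296.9,71.9),(187.4,135))): print(n,tri([ray(i,T1,a),ray(i,T5,b)]))
"; python3 -m crank '[[-1,[0.19,0.23,0],[0,0,0]],[-1,[0.19,0.24,0.1],[0,0,0]],[-1,[0.19,0.24,0.2],[0,0,0]],[-1,[0,0,0.2],[0,0,0]],[-1,[0,0,0],[0,0,0]]]';python3 -m crank '[[-1,[0,0,0],[0,0,0]],[-1,[0,0,0],[0,0,0]],[-1,[0,0,0],[0,0,0]],[-1,[0,0,0],[0,0,0]],[-1,[0,0,0],[0,0,0]]]';python3 -c "
from h import *
im,i,T=wrist('w6')
plan([.539,-.181,.141])"
```

```text
g (array([ 0.53870926, -0.18231441,  0.11280619]), [np.float64(0.0001635570649050654), np.float64(0.00016355706490498446)])
y (array([ 0.5335917 , -0.12733011,  0.11469438]), [np.float64(0.00017256474438501088), np.float64(0.00017256474438519674)])
b (array([ 0.52875424, -0.07271487,  0.11415686]), [np.float64(5.5456678800955575e-05), np.float64(5.5456678801057754e-05)])
clock: 6.95
position: [0.5378, -0.1812, 0.1909]
ee_rot: [0.999, 0.044, -0.002, -0.001]
ft_force: [-0.6, 1.0, -0.7]
grip_width: -0.002
clock: 7.45
position: [0.5389, -0.1813, 0.1938]
ee_rot: [0.999, 0.045, 0.0, 0.0]
ft_force: [-0.1, -1.0, 0.0]
grip_width: 0.0
clk 7.5 pos [ 0.5388 -0.1813  0.1936] F [-0.07 -0.27 -0.47] gw -0.002
units current axes [ 0.002 -0.003  0.658] turn [ 0. -0.  0.] units goal axes [ 0.002 -0.003  0.658]
```

View pics/w6.png

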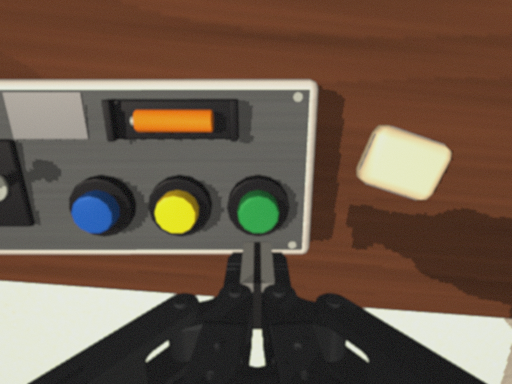

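The fingers are centred on the green key (258,212). I'll descend to just above it, then continue in ~1 mm rows.

```bash
python3 -m crank '[[-1,[0,0,0.2],[0,0,0]],[-1,[0,0,0.2],[0,0,0]],[-1,[0,0,0.1],[0,0,0]],[-1,[0,0,0.06],[0,0,0]],[-1,[0,0,0.02],[0,0,0]]]';python3 -m crank '[[-1,[0,0,0],[0,0,0]],[-1,[0,0,0],[0,0,0]],[-1,[0,0,0],[0,0,0]],[-1,[0,0,0],[0,0,0]],[-1,[0,0,0],[0,0,0]]]';python3 -m crank '[[-1,[0,0,0.012],[0,0,0]],[-1,[0,0,0.012],[0,0,0]],[-1,[0,0,0.012],[0,0,0]],[-1,[0,0,0.012],[0,0,0]],[-1,[0,0,0],[0,0,0]]]'
```

```text
clock: 8.0
position: [0.5388, -0.1813, 0.1468]
ee_rot: [0.999, 0.045, -0.0, -0.0]
ft_force: [-0.8, -0.1, -0.1]
grip_width: -0.0
clock: 8.5
position: [0.5389, -0.1813, 0.1471]
ee_rot: [0.999, 0.045, 0.0, 0.0]
ft_force: [-0.3, -0.4, 0.2]
grip_width: -0.002
clock: 9.0
position: [0.5387, -0.1813, 0.1429]
ee_rot: [0.999, 0.045, -0.0, -0.0]
ft_force: [-1.0, -0.6, 1.2]
grip_width: 0.0
```

```bash
for i in 1; do python3 -m crank '[[-1,[0,0,0.012],[0,0,0]],[-1,[0,0,0.012],[0,0,0]],[-1,[0,0,0],[0,0,0]],[-1,[0,0,0],[0,0,0]],[-1,[0,0,0],[0,0,0]]]'; python3 -m crank '[[-1,[0,0,0.012],[0,0,0]],[-1,[0,0,0.012],[0,0,0]],[-1,[0,0,0],[0,0,0]],[-1,[0,0,0],[0,0,0]],[-1,[0,0,0],[0,0,0]]]'; done; python3 -c "
from h import *
for _ in range(3): wrist('w7'); print(manip.get_obs()['ft_force'],manip.get_obs()['position'])"
```

```text
clock: 9.5
position: [0.5388, -0.1813, 0.1412]
ee_rot: [0.999, 0.045, 0.0, 0.0]
ft_force: [-0.2, 0.4, 0.9]
grip_width: 0.001
clock: 10.0
position: [0.5389, -0.1813, 0.1393]
ee_rot: [0.999, 0.045, 0.0, 0.0]
ft_force: [0.1, 0.8, 1.3]
grip_width: -0.002
[ 0.09848947 -0.5236762   1.49807495] [ 0.53885232 -0.18130975  0.13928628]
[-0.21875674  0.22834403  1.47422251] [ 0.53887658 -0.18132503  0.13930493]
[ 0.95872822 -0.47752445  1.54654661] [ 0.53884647 -0.18130892  0.13927754]
```

View pics/w7.png

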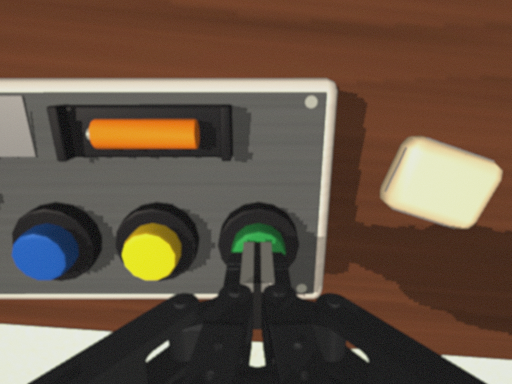

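There is contact at about 1.5 N, with the fingertips on the green cap. I'll press about 3 mm further.

```bash
python3 -m crank '[[-1,[0,0,0.0125],[0,0,0]],[-1,[0,0,0.0125],[0,0,0]],[-1,[0,0,0.0125],[0,0,0]],[-1,[0,0,0],[0,0,0]],[-1,[0,0,0],[0,0,0]]]'; python3 -c "
from h import *
for _ in range(5): wrist('w8'); print(manip.get_obs()['ft_force'],manip.get_obs()['position'])"
```

```text
clock: 10.65
position: [0.5389, -0.1813, 0.1363]
ee_rot: [0.999, 0.045, 0.0, 0.0]
ft_force: [0.1, -0.3, 2.6]
grip_width: -0.002
[ 0.00573648 -0.36837133  2.67985119] [ 0.53885925 -0.18128111  0.13629295]
[-0.41795335  0.30928467  3.11309269] [ 0.53887063 -0.18129396  0.13630594]
[0.20428611 0.23153997 3.20916022] [ 0.5388758  -0.18128879  0.13633404]
[ 0.46827662 -0.01951287  2.36947087] [ 0.53885203 -0.18130326  0.13630556]
[-0.29167924  0.33771682  1.86592936] [ 0.53886868 -0.181305    0.13629189]
```

```bash
python3 -m crank '[[-1,[0,0,0.0125],[0,0,0]],[-1,[0,0,0],[0,0,0]],[-1,[0,0,0],[0,0,0]],[-1,[0,0,0],[0,0,0]],[-1,[0,0,0],[0,0,0]]]'; python3 -c "
from h import *
for _ in range(4): im,i,T=wrist('w9'); print(manip.get_obs()['ft_force'],manip.get_obs()['position'])"
python3 -m crank '[[-1,[0,0,-0.05],[0,0,0]],[-1,[0,0,-0.2],[0,0,0]],[-1,[0,0,-0.4],[0,0,0]],[-1,[-0.3,-0.3,-0.3],[0,0,0]],[-1,[-0.3,-0.36,0],[0,0,0]]]';python3 -m crank '[[-1,[0,0,0],[0,0,0]],[-1,[0,0,0],[0,0,0]],[-1,[0,0,0],[0,0,0]],[-1,[0,0,0],[0,0,0]],[-1,[0,0,0],[0,0,0]]]';python3 -c "
from h import *
im,i,T=wrist('w10')
B=blobs(im,mn=60)
for k in B:
  for c,s in B[k]: print(k,c,s,onz(*ray(i,T,c),.119 if k!='red' else .1466).round(4))
a=manip.camera('top');cv2.imwrite('pics/top10.png',a)
plan([.5385,-.181,.2])"
```

```text
clock: 11.4
position: [0.5389, -0.1813, 0.1353]
ee_rot: [0.999, 0.045, 0.0, 0.0]
ft_force: [0.2, 0.5, 3.0]
grip_width: -0.002
[ 0.09996477 -0.60567154  2.37227081] [ 0.53886286 -0.18131026  0.13527797]
[0.19928388 0.98774097 3.2600656 ] [ 0.53887304 -0.18132743  0.13528902]
[ 1.03599231 -0.11234586  3.55357857] [ 0.53883883 -0.18130373  0.13526455]
[0.72222474 0.60935298 2.97017225] [ 0.5388544  -0.18131975  0.13527268]
clock: 12.1
position: [0.4871, -0.1331, 0.214]
ee_rot: [0.999, 0.044, 0.002, 0.001]
ft_force: [0.7, 0.6, 0.8]
grip_width: 0.002
clock: 12.6
position: [0.4865, -0.1333, 0.2109]
ee_rot: [0.999, 0.044, -0.0, -0.0]
ft_force: [0.6, -0.0, -0.3]
grip_width: -0.002
red [14.3 78.9] [0, 64, 32, 30, 754] [0.5584 0.0047 0.1466]
green [335.8 136.3] [314, 115, 45, 43, 1483] [ 0.5395 -0.1808  0.119 ]
yellow [254.1 137. ] [233, 115, 43, 44, 1478] [ 0.5342 -0.1274  0.119 ]
blue [172.7 136.7] [151, 116, 45, 43, 1501] [ 0.5296 -0.074   0.119 ]
clk 12.7 pos [ 0.4864 -0.1332  0.2109] F [-0.15 -0.   -0.11] gw -0.0
units current axes [0.596 0.653 0.136] turn [-0.001  0.    -0.   ] units goal axes [0.595 0.653 0.137]
```

View pics/w10.png

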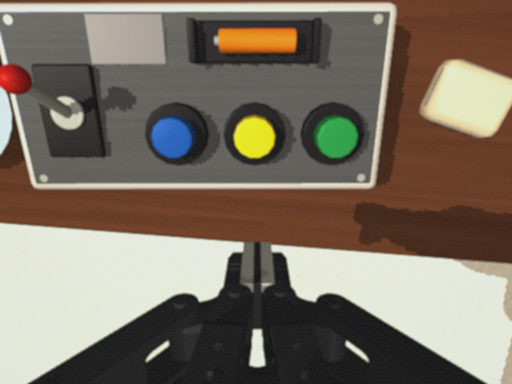

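View pics/w9.png

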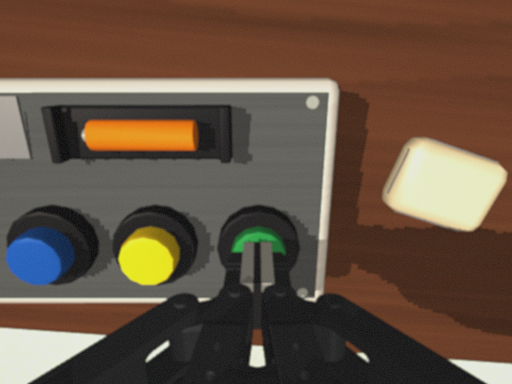

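At the bottom of the press the force was about 3 N, which corresponds to roughly 5 mm by the text's figures. After withdrawing, the three keys look equally high (blue (173,137), yellow (254,137), green (336,136)). The red ball (14,79) still leans away, and the arm is clear of everything. I'll hand in.

```bash
python3 -c "
from h import *
a=cv2.imread('pics/top0.png').astype(int);b=cv2.imread('pics/top10.png').astype(int)
d=np.abs(a-b).max(2)
for n,(x0,y0,x1,y1) in dict(case=(345,182,376,208),saucer=(188,206,226,250),tree=(90,225,130,262),can=(405,180,442,215)).items(): print(n,d[y0:y1,x0:x1].mean().round(2),d[y0:y1,x0:x1].max())
print(manip.hand_in())"
```

```text
case 44.52 92
saucer 4.06 16
tree 4.07 14
can 5.65 25
the job is handed in; nothing more can be done
None
```

View pics/top10.png

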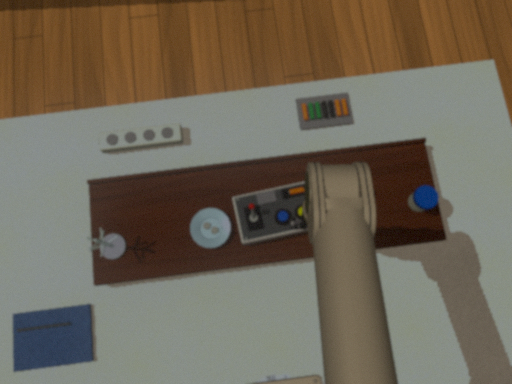

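```bash
python3 -c "
from h import *
i=manip.camera_info('wrist')
for n in('w5','w6','w7','w9','w10'):
  im=cv2.imread(f'pics/{n}.png');T=np.load(f'pics/{n}.npy')
  h=cv2.cvtColor(im,cv2.COLOR_BGR2HSV);m=((h[...,2]>150)&(h[...,1]>25)&(h[...,1]<110)&(h[...,0]<40)).astype(np.uint8);m[240:]=0;m[:,:350]=0
  k,l,s,c=cv2.connectedComponentsWithStats(m);j=1+s[1:,4].argmax();print(n,s[j],onz(*ray(i,T,c[j]),.07).round(4))"
```

```text
the job is handed in; nothing more can be done
```

The toggle is on and the green key was pressed and released. I handed the job in at about 12.7 s of the 38 s allowed; no verdict is reported.

- **Toggle:** I pushed the red-tipped lever over with shut fingertips until it reached its stop. The wrist force rose to about 21 N there with almost no further travel. In the last wrist picture the ball is about 41 mm beyond where it started, roughly 0.88 rad on the joint.
- **Green key:** I pressed in millimetre steps to about 3 N, which by your spring figures is roughly 5 mm deep. This was done twice in effect, as one press held at 4 mm and then 5 mm. I then withdrew straight up. The three keys look equally high afterwards, and the wrist force is back to zero.
- **Bystanders:** The saucer, tree and canister look the same in the top view before and after.
- **A check that disagreed:** The before/after comparison flagged a large difference at the case. The arm covers the case in that top picture, so the comparison does not apply there. I meant to recheck it numerically from the wrist pictures, but that was refused once the job was handed in. By eye, the last wrist picture shows the case in its place beside the tester. I felt no unexpected contact forces, and the commanded paths kept clear of the case.

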